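# Walk the tube block round to the stop rail

## Robot

A 6-joint arm with a two-finger parallel gripper is mounted at the origin on the work surface. World frame = base frame: x ahead of the robot, y to its left, z up, the work surface at z = 0. Lengths are in mm, angles in rad, forces in N, time in s.
With the tool pointing down it reaches from about 350 to 775 mm from the base axis. Payload 7.3 kg.
Tool frame: the origin (TCP) lies between the finger pads; the fingertips stand 25 mm ahead of it and the grasp point (between the pads) lies 6 mm ahead of it; z points along the fingers, y is the line along which they close (so a half turn about z gives the same grasp; the last joint's range is limited). The gripper opens to 92 mm and grips with 3 to 60 N. Pads are 19 mm wide; open, the fingers measure 130 mm over their backs; the gripper's body (75 mm by 190 mm) begins 47 mm behind the grasp point.
Start: joints at [0.982, 0.342, 1.524, -0, 1.275, -0.146], TCP at [224.935, 474.391, 251.741] pointing down, gripper open.
Joint ranges: [-2.53, 2.53], [-0.77, 2.02], [0.04, 2.7], [-1, 4.14], [0.28, 2.66], [-3.11, 3.11]. Speed limits (rad/s): [2.57, 2.57, 3.14, 3.14, 3.14, 3.14].

## Interface

Orientations are given as [roll, pitch, yaw] about the fixed x, y, z axes, in that order (R = Rz(yaw) Ry(pitch) Rx(roll)).
In Python, from plant import bot gives the robot as it stands.
- The arm moves only by the tool play_rows, never from a script. Its argument "commands" is a list of rows, each an object of numbers: "x", "y", "z": the shift along the tool's x, y, z in m; "twist": the turn about the tool's z in degrees. In form: [{"x": .., "y": .., "z": .., "twist": ..}, ...]. A call has exactly 8 rows; each row is the pose to reach, as a shift and turn from the pose commanded when the call began, along the tool's axes at that moment; what a row does not reach only later rows make up. A row lasts 1/10 s, in which the tool goes at most 50 mm and 8.59 degrees, less where a joint would pass 70% of its speed; a pose out of reach is approached as far as the arm can. A call with a gripper value outside its range is refused whole. "jaw" is the closure, from 0 (fully open) to 1 (shut), set as the call begins (left out, the last holds). The fingers move at their own pace and stop on an object; the grip force is fixed at half the most. Time passes only in rows, so rows that repeat a pose let the fingers close, or fill a call up. It gives the time, the measured TCP pose, the force, the opening and the grip force at its end, in the units of the state.
- bot.get_obs(): the state, without advancing time (a new reading comes with each control period).
- bot.capture(name): name is "side" or "top"; returns a dict with "pixels" (420x560x3 uint8, red, green, blue), "fx", "fy", "cx", "cy" (pixels), "eye" and "rotation" of the camera in the world. Camera axes: x right, y down, z forward; pixel columns grow to the right and rows downward; lengths in mm; the calibration is good to about 2 mm. A picture is of the moment at which its call begins. There is no depth.
- bot.close_job(): hands the job in; it is judged then, once.
The state is a dict: "time": time; "joint_positions": joint angles; "dq": joint speeds; "tau": joint torques, N m; "tool_pos": TCP position; "tcp_rot": TCP orientation; "contact_force": force on the tool from outside, world axes, zero at the start; "moment": the same for the moment, N m; "grip_width": finger opening in mm; "finger_force": force on a finger pad.
Only numpy, scipy, OpenCV 4.12 (cv2) and the standard library are available. Lean on these libraries where they do the work, as an engineer would, in place of code of your own. Each camera call takes 0.05 s, during which the arm holds its last target. There are 200 camera calls.

## Task

Push the heavy aluminium tube block round on the deck of the dispensing unit with your fingertips, nudging it by its corners, until one of its long sides lies flat against the stop rail and neither end sticks out past the rail. Turn it nearly square while it is still clear of the rail, so that no corner digs into it, and push at an unhurried pace because the tubes are full. Do not lift or tip the block, keep off the tubes in it and leave the other things standing where they are; take your hand away at the end.

Things in the scene. Friction and masses are not known exactly. Their poses are not given: they have to be found in the camera images.
- block: Heavy aluminium tube block (1.0 to 1.6 kg), 88 mm along its x, 130 mm along its y (the long way), 48 mm high on 3 mm rubber feet at x +-28, y +-46 mm; 4 x 6 wells in its top. Origin: centre of its underside, level with the deck; z up. Both long sides are alike: either may go to the rail. Friction on the deck about 0.6 (5 to 11 N to push); it stops at once when no longer pushed.
- tubes: The capped tubes in the block's wells, fixed to it: blue caps of 13 mm diameter reaching 13 mm above the block's top (61 mm above the deck), all at least 9 mm inside the block's sides. Origin: centre of the block's top face; axes as the block's. Not to be touched.
- rail: Stop rail: straight steel bar on the deck, 210 mm long, 14 mm thick, 25 mm high. Origin: middle of its front face (which looks to the block and the robot), at deck height. x points away from the robot into the rail, y along it, z up. Block flat against it: block's origin at x = -44 mm in this frame; inside the rail's length: y within +-40 mm.
- unit: Bench dispensing unit, fixed: deck plate 350 x 600 mm, top 10 mm above the bench, with the rail and, behind it, a low slide (26 mm above the deck). Origin: at bench height, 100 mm before the rail's front face; axes as the rail's; deck x +-175, y +-300 mm. Carriage and overhanging 4-nozzle head, 207 mm high, parked at y 220 to 280, x 0 to 175 mm (over the deck 105 mm above the bench).
- bottle: Glass reagent bottle with blue cap, 52 mm diameter, 105 mm high, loose on the deck's right-hand end. Origin: centre of its underside. Bystander.
- pot: Small clear sample pot with white lid, 44 mm diameter, 55 mm high, loose on the deck's left-hand end. Origin: centre of its underside. Bystander.
- forceps: Steel forceps lying on the deck's right-hand end, about 165 mm long (along their x), 16 mm wide, 9 mm high. Origin: on the underside near the middle. Bystander.
Not all that is in view belongs to the job. There is more than one size of the block; the job needs the middle-sized.

How it is judged:
By the outcome, as a careful person would: the job done as asked, in the order asked, and still so for the second after the job is handed in, with the robot touching nothing.
It also fails if it takes over 61 s, if anything falls off the work surface, if the arm or the gripper's body presses on something with over 40 N, if the wrist force passes 120 N, or if a joint passes its speed limit or range.

## Working session

There is one attempt and no reset: what is moved stays moved. The work goes in short steps, Python scripts to look and compute and a tool call to move; the robot and the scene stay as the last step left them, time stands still between calls to the robot, and variables do not carry over. Pictures are saved under pics/ and viewed, at most 10 in all, crops included, and the job is handed in when it is done.

Besides the shell and the picture viewer there is one more tool, called as name(argument=value, ...) on one line, values as JSON. play_rows: Moves the arm, as the interface text tells. Its arguments: {"type":"object","properties":{"commands":{"type":"array"},"jaw":{"type":"number"}},"required":["commands"]}

```bash
ls; mkdir -p pics; python3 - <<'E'
from plant import bot
import cv2,json
o=bot.get_obs(); print(o)
for n in("side","top"):
    c=bot.capture(n); cv2.imwrite(f"pics/{n}0.png",c["pixels"][...,::-1])
    print(n,{k:(v.tolist() if hasattr(v,'tolist') else v) for k,v in c.items() if k!="pixels"})
E
```

```text
pics
{'time': 0.0, 'joint_positions': array([ 9.81991267e-01,  3.42729697e-01,  1.52502013e+00, -3.42746356e-05,
        1.27536105e+00, -1.46002467e-01]), 'dq': array([ 0.00078077,  0.00035249, -0.00140114,  0.00139029, -0.00131366,
        0.00039644]), 'tau': array([-9.40359168e-04, -4.31235158e+01, -2.44225538e+01,  7.18916254e-02,
        5.57947950e-02, -1.78237515e-04]), 'tool_pos': array([224.73573846, 474.0674176 , 251.04021457]), 'tcp_rot': array([-3.14008582e+00, -1.88451093e-04,  2.69879992e+00]), 'contact_force': array([-0.53544126,  0.33114002,  0.36415022]), 'moment': array([ 0.00931466, -0.00801401,  0.02882794]), 'finger_force': 0.0, 'grip_width': 91.58443557661967}
side {'fx': 390.9998113039244, 'fy': 390.9998113039244, 'cx': 278.666148872567, 'cy': 206.92026488813553, 'eye': [-16.196768199356438, -609.9590372670831, 604.4272171085031], 'rotation': [-2.1210636807753565, 0.012521958975810987, -0.7545934977904107]}
top {'fx': 428.30827761274094, 'fy': 428.30827761274094, 'cx': 276.90322815945177, 'cy': 211.67796945602547, 'eye': [391.4830697848038, 2.4171769756734705, 913.0781514055728], 'rotation': [-2.9490233296348625, 0.004434513008889418, -1.5510293057963032]}
```

View pics/top0.png

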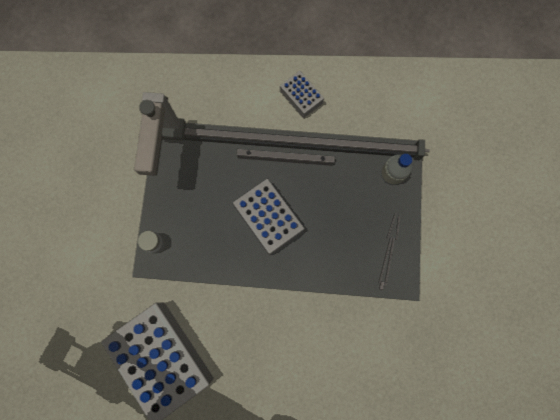

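View pics/side0.png

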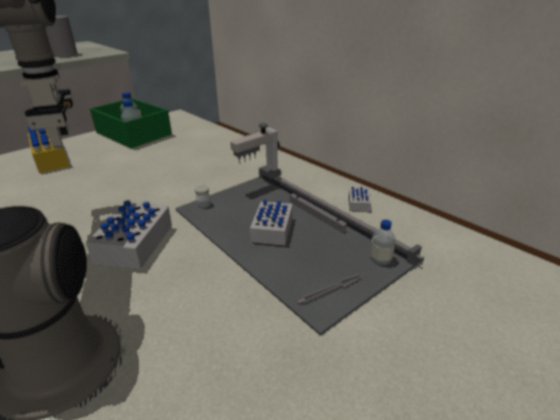

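The three candidates in the top view are a small block at (301,94) behind the unit, a middle-sized one at (269,217) on the deck, and a large one at (160,360) on the bench. The block on the deck fits: middle size, facing the rail at (240–335, 150–162). The bottle is at (399,168), the pot at (150,241) and the forceps at (390,250). I'll confirm with a crop and measure.

```bash
cat > h.py <<'E'
import numpy as np, cv2
from scipy.spatial.transform import Rotation as Ro
from plant import bot
def cam(n):
    c=bot.capture(n); r=np.array(c["rotation"])
    c["R"]=Ro.from_euler("xyz",r).as_matrix() if r.size==3 else r
    return c
def ray(c,uv,z):
    uv=np.atleast_2d(uv).astype(float)
    d=np.c_[(uv[:,0]-c["cx"])/c["fx"],(uv[:,1]-c["cy"])/c["fy"],np.ones(len(uv))]@c["R"].T
    e=np.array(c["eye"]); return (e+d*((z-e[2])/d[:,2])[:,None])[:,:2]
def proj(c,P):
    p=(np.atleast_2d(P)-np.array(c["eye"]))@c["R"]
    return np.c_[p[:,0]/p[:,2]*c["fx"]+c["cx"],p[:,1]/p[:,2]*c["fy"]+c["cy"]]
E
python3 - <<'E'
from h import *
c=cam("top"); im=c["pixels"]
a=im[130:270,215:350,::-1]; cv2.imwrite("pics/crop0.png",cv2.resize(a,None,fx=4,fy=4,interpolation=cv2.INTER_CUBIC))
hsv=cv2.cvtColor(im,cv2.COLOR_RGB2HSV)
print("block row217:",hsv[217,225:310:4].tolist()); print("rail col 290:",[ (r,im[r,290].tolist()) for r in range(146,172)])
E
```

```text
block row217: [[38, 14, 73], [30, 17, 73], [36, 18, 72], [20, 10, 73], [30, 15, 68], [20, 17, 133], [19, 21, 135], [110, 174, 101], [120, 3, 89], [23, 19, 121], [23, 18, 125], [18, 23, 132], [112, 160, 97], [111, 74, 69], [16, 22, 127], [111, 130, 100], [109, 189, 96], [19, 22, 128], [15, 11, 47], [30, 10, 73], [40, 11, 71], [45, 14, 74]]
rail col 290: [(146, [37, 33, 31]), (147, [36, 34, 31]), (148, [57, 58, 54]), (149, [69, 70, 64]), (150, [67, 68, 63]), (151, [68, 67, 64]), (152, [63, 65, 60]), (153, [91, 88, 82]), (154, [94, 89, 85]), (155, [92, 88, 83]), (156, [90, 87, 82]), (157, [91, 88, 82]), (158, [90, 87, 82]), (159, [59, 56, 53]), (160, [46, 44, 40]), (161, [43, 43, 40]), (162, [57, 54, 51]), (163, [70, 70, 67]), (164, [70, 70, 67]), (165, [72, 72, 67]), (166, [69, 69, 65]), (167, [69, 70, 66]), (168, [72, 72, 68]), (169, [69, 69, 66]), (170, [70, 68, 65]), (171, [69, 70, 66])]
```

View pics/crop0.png

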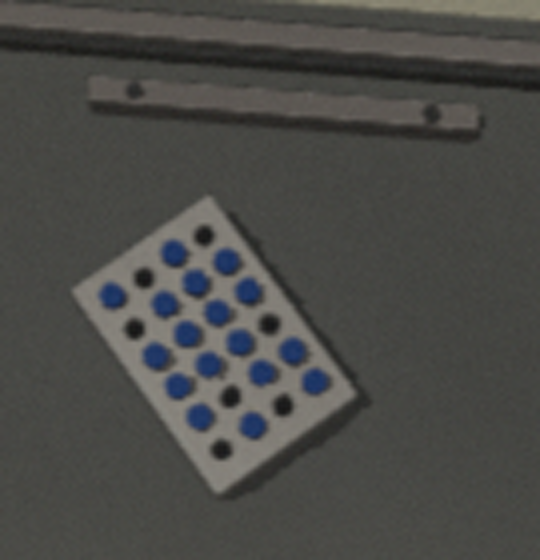

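The crop shows a 4×6-well block, with corners at about (267,179), (234,203), (270,253) and (304,228). It sits clear of the rail, so this is the middle-sized one. Now the poses.

```bash
cat >> h.py <<'E'
def rect(c,m,z):
    k=max(cv2.findContours(m,cv2.RETR_EXTERNAL,cv2.CHAIN_APPROX_NONE)[0],key=cv2.contourArea)
    (x,y),(w,h),a=cv2.minAreaRect(ray(c,k[:,0],z).astype(np.float32))
    if h<w: w,h,a=h,w,a+90   # a: direction of short side
    a=(a+90)%180-90
    return np.array([x,y]),w,h,a
def masks(c,box,vmin):
    hsv=cv2.cvtColor(c["pixels"],cv2.COLOR_RGB2HSV)
    m=((hsv[...,2]>vmin)|((hsv[...,1]>100)&(hsv[...,0]>95)&(hsv[...,0]<130))).astype(np.uint8)*255
    z=np.zeros_like(m); x0,y0,x1,y1=box; z[y0:y1,x0:x1]=m[y0:y1,x0:x1]
    return z
def block(c,box=(200,150,360,290)):
    m=cv2.morphologyEx(masks(c,box,95),cv2.MORPH_CLOSE,np.ones((5,5)))
    m=cv2.morphologyEx(m,cv2.MORPH_OPEN,np.ones((5,5)))
    return rect(c,m,58)
E
python3 - <<'E'
from h import *
c=cam("top")
r=rect(c,masks(c,(230,143,345,175),80),35); print("rail",r)
b=block(c,(215,170,330,265)); print("block",b)
# deck slide mask check, bystanders
print("pot",ray(c,[150,241],65),"bottle cap",ray(c,[405,160],115),"forceps",ray(c,[[397,213],[382,288]],15), "deck corners", ray(c,[[134,277],[420,300],[424,152]],10),"head",ray(c,[[140,172],[158,172]],207))
c2=cam("side")
a=np.radians(r[3]);print("rail z check side proj", proj(c2,np.r_[r[0],35]),proj(c2,np.r_[b[0],58]))
hs=cv2.cvtColor(c2["pixels"],cv2.COLOR_RGB2HSV); m=((hs[...,1]>100)&(hs[...,0]>95)&(hs[...,0]<130)); m[:195]=0;m[225:]=0;m[:,:250]=0;m[:,295:]=0
print("side caps centroid",np.argwhere(m).mean(0)[::-1])
E
```

```text
rail (array([687.31799316,   9.02630615]), 12.90985107421875, 179.4222412109375, -3.5610427856445312)
block (array([550.6270752 ,  28.23218536]), 87.01048278808594, 129.16165161132812, -53.214046478271484)
pot [[492.41882169 261.19916497]] bottle cap [[ 653.90037405 -237.60456409]] forceps [[ 568.45294865 -246.23902821]
 [ 410.24387579 -210.02128417]] deck corners [[ 422.79979306  305.66030478]
 [ 387.50664077 -288.80726827]
 [ 707.6107041  -311.69573038]] head [[593.87305418 244.11431553]
 [594.44320332 213.24570125]]
rail z check side proj [[312.91110995 205.69575837]] [[271.96930813 214.57087809]]
side caps centroid [271.90497738 212.02714932]
```

```bash
cat >> h.py <<'E'
def rail(c):
    m=cv2.morphologyEx(masks(c,(225,143,350,172),80),cv2.MORPH_CLOSE,np.ones((5,9)))
    return rect(c,m,35)
def to_tool(o,xy):  # world point -> tool-frame shift (mm), tool pointing down
    y=o["tcp_rot"][2]; d=np.array(xy)-o["tool_pos"][:2]
    return d@[np.cos(y),np.sin(y)], d@[np.sin(y),-np.cos(y)]
E
python3 - <<'E'
from h import *
c=cam("top"); r=rail(c); b=block(c,(215,170,330,265)); print(r,b)
n=np.array([np.cos(np.radians(b[3])),np.sin(np.radians(b[3]))])
o=bot.get_obs(); tgt=b[0]-n*(53.5+28); print(n,tgt,to_tool(o,tgt),"twist",np.degrees(o["tcp_rot"][2])-(b[3]+180))
for t in (1.25,2.5,3.75,5,6.25,7.5,8.75,10):
    a=-np.radians(t);C=np.array([-53.5,80]);R=np.array([[np.cos(a),-np.sin(a)],[np.sin(a),np.cos(a)]]);print(t,(C-R@C).round(1))
E
```

```text
(array([686.45025635,  -4.85418701]), 12.917734146118164, 207.2373504638672, -3.5610427856445312) (array([550.62512207,  28.23962021]), 87.00977325439453, 129.20692443847656, -53.17338180541992)
[ 0.59939553 -0.80045299] [501.77438607  93.47653914] (np.float64(-413.3736562164728), np.float64(-225.4487077571526)) twist 27.802891968972602
1.25 [-1.8 -1.1]
2.5 [-3.5 -2.3]
3.75 [-5.3 -3.3]
5 [-7.2 -4.4]
6.25 [-9.  -5.3]
7.5 [-10.9  -6.3]
8.75 [-12.8  -7.2]
10 [-14.7  -8.1]
```

play_rows(commands=[{"x": -0.02, "y": -0.01, "z": 0, "twist": 2}, {"x": -0.05, "y": -0.03, "z": 0, "twist": 4}, {"x": -0.08, "y": -0.045, "z": 0, "twist": 7}, {"x": -0.11, "y": -0.06, "z": 0, "twist": 10}, {"x": -0.14, "y": -0.075, "z": 0, "twist": 12}, {"x": -0.17, "y": -0.09, "z": 0, "twist": 14}, {"x": -0.2, "y": -0.11, "z": 0, "twist": 16}, {"x": -0.23, "y": -0.125, "z": 0, "twist": 18}], jaw=0.12)

```text
time: 1.1
tool_pos: [379.6, 261.5, 251.8]
tcp_rot: [-3.142, 0.0, 2.383]
contact_force: [-0.1, 0.8, -0.8]
grip_width: 80.8
finger_force: 0.0
```

```bash
python3 - <<'E'
from h import *
o=bot.get_obs(); print(o["time"],o["tool_pos"],o["grip_width"],to_tool(o,[501.8,93.5]),"twist",np.degrees(o["tcp_rot"][2])-126.8)
E
```

```text
1.1 [379.60775397 261.45753526 251.80105029] 80.77010895091148 (np.float64(-204.22003131181123), np.float64(-37.879512285035226)) twist 9.74460917043102
```

play_rows(commands=[{"x": -0.03, "y": -0.006, "z": 0.0, "twist": 1.5}, {"x": -0.065, "y": -0.012, "z": 0.0, "twist": 3}, {"x": -0.1, "y": -0.018, "z": 0.0, "twist": 5}, {"x": -0.135, "y": -0.025, "z": 0.0, "twist": 7}, {"x": -0.165, "y": -0.031, "z": 0.0, "twist": 8.5}, {"x": -0.19, "y": -0.035, "z": 0.0, "twist": 9.7}, {"x": -0.204, "y": -0.038, "z": 0.02, "twist": 9.7}, {"x": -0.204, "y": -0.038, "z": 0.05, "twist": 9.7}])

```text
time: 1.9
tool_pos: [503.6, 93.5, 202.5]
tcp_rot: [3.138, 0.003, 2.213]
contact_force: [0.4, 0.3, -0.1]
grip_width: 81.0
finger_force: 0.0
```

play_rows(commands=[{"x": 0, "y": 0, "z": 0.03, "twist": 0}, {"x": 0, "y": 0, "z": 0.055, "twist": 0}, {"x": 0, "y": 0, "z": 0.08, "twist": 0}, {"x": 0, "y": 0, "z": 0.1, "twist": 0}, {"x": 0, "y": 0, "z": 0.12, "twist": 0}, {"x": 0, "y": 0, "z": 0.13, "twist": 0}, {"x": 0, "y": 0, "z": 0.13, "twist": 0}, {"x": 0, "y": 0, "z": 0.13, "twist": 0}])

```text
time: 2.7
tool_pos: [501.8, 95.2, 72.3]
tcp_rot: [3.141, 0.0, 2.215]
contact_force: [0.6, -0.3, 0.5]
grip_width: 80.7
finger_force: 0.0
```

```bash
cat > st.py <<'E'
from h import *
import sys
o=bot.get_obs(); print(o["time"],o["tool_pos"].round(1),"yaw",np.degrees(o["tcp_rot"][2]).round(2),o["contact_force"].round(1))
for n in("top","side"):
    c=cam(n); cv2.imwrite(f"pics/{n}_{sys.argv[1]}.png",c["pixels"][...,::-1])
E
python3 st.py a
```

```text
2.7 [501.8  95.2  72.3] yaw 126.93 [ 0.6 -0.3  0.5]
```

View pics/side_a.png

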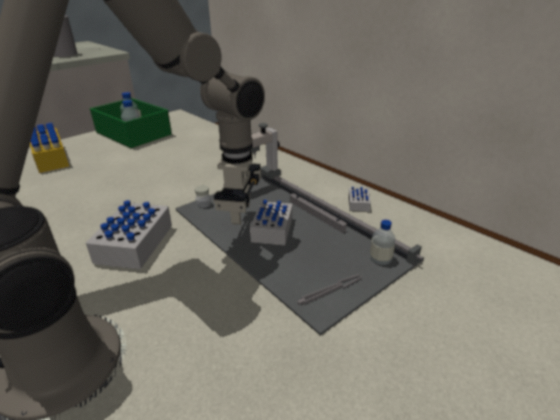

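play_rows(commands=[{"x": 0, "y": 0, "z": 0.01, "twist": 0}, {"x": 0, "y": 0, "z": 0.02, "twist": 0}, {"x": 0, "y": 0, "z": 0.028, "twist": 0}, {"x": 0, "y": 0, "z": 0.031, "twist": 0}, {"x": -0.005, "y": 0, "z": 0.031, "twist": 0}, {"x": -0.013, "y": 0, "z": 0.031, "twist": 0}, {"x": -0.021, "y": 0, "z": 0.031, "twist": 0}, {"x": -0.025, "y": 0, "z": 0.031, "twist": 0}])

```text
time: 3.6
tool_pos: [517.5, 74.3, 41.1]
tcp_rot: [3.141, 0.001, 2.215]
contact_force: [-0.1, 0.5, 0.2]
grip_width: 81.0
finger_force: 0.0
```

play_rows(commands=[{"x": -0.001, "y": 0, "z": 0, "twist": 0}, {"x": -0.002, "y": 0, "z": 0, "twist": 0}, {"x": -0.003, "y": 0, "z": 0, "twist": 0}, {"x": -0.004, "y": 0, "z": 0, "twist": 0}, {"x": -0.005, "y": 0, "z": 0, "twist": 0}, {"x": -0.006, "y": 0, "z": 0, "twist": 0}, {"x": -0.007, "y": 0, "z": 0, "twist": 0}, {"x": -0.007, "y": 0, "z": 0, "twist": 0}])

```text
time: 4.4
tool_pos: [519.0, 71.4, 40.7]
tcp_rot: [-3.14, -0.004, 2.216]
contact_force: [-6.8, 9.6, 6.2]
grip_width: 80.7
finger_force: 5.5
```

play_rows(commands=[{"x": -0.0018, "y": -0.0011, "z": 0, "twist": -1.25}, {"x": -0.0035, "y": -0.0023, "z": 0, "twist": -2.5}, {"x": -0.0053, "y": -0.0033, "z": 0, "twist": -3.75}, {"x": -0.0072, "y": -0.0044, "z": 0, "twist": -5}, {"x": -0.009, "y": -0.0053, "z": 0, "twist": -6.25}, {"x": -0.0109, "y": -0.0063, "z": 0, "twist": -7.5}, {"x": -0.0128, "y": -0.0072, "z": 0, "twist": -8.75}, {"x": -0.0147, "y": -0.0081, "z": 0, "twist": -10}])

```text
time: 5.2
tool_pos: [520.1, 54.7, 40.6]
tcp_rot: [-3.139, -0.006, 2.39]
contact_force: [-9.3, 8.4, 9.1]
grip_width: 80.7
finger_force: 6.4
```

```bash
python3 st.py b; python3 - <<'E'
import cv2
a=cv2.imread("pics/top_b.png"); s=cv2.imread("pics/side_b.png")
a=cv2.resize(a[130:290,180:380],None,fx=2,fy=2); s=cv2.resize(s[150:310,170:370],None,fx=2,fy=2); cv2.imwrite("pics/b.png",cv2.hconcat([a,s]))
E
```

```text
5.2 [520.1  54.7  40.6] yaw 136.94 [-9.3  8.4  9.1]
```

View pics/b.png

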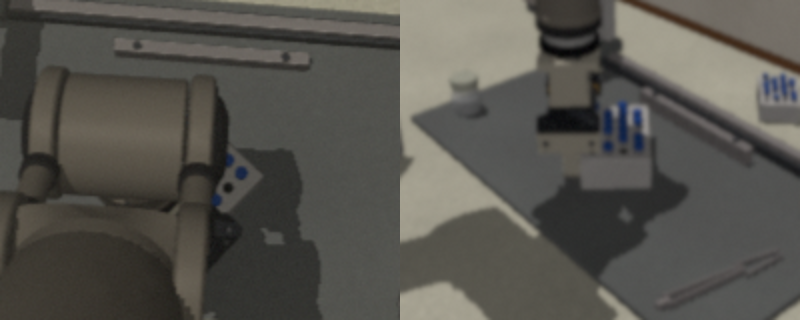

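The crops show the arm covering most of the block from above. Its right corner is visible at about (310,218) in the top image, and the fingers lie along its long side, clear of the caps. I'll keep turning it.

play_rows(commands=[{"x": -0.0018, "y": -0.0011, "z": 0, "twist": -1.25}, {"x": -0.0035, "y": -0.0023, "z": 0, "twist": -2.5}, {"x": -0.0053, "y": -0.0033, "z": 0, "twist": -3.75}, {"x": -0.0072, "y": -0.0044, "z": 0, "twist": -5}, {"x": -0.009, "y": -0.0053, "z": 0, "twist": -6.25}, {"x": -0.0109, "y": -0.0063, "z": 0, "twist": -7.5}, {"x": -0.0128, "y": -0.0072, "z": 0, "twist": -8.75}, {"x": -0.0147, "y": -0.0081, "z": 0, "twist": -10}])

```text
time: 6.1
tool_pos: [524.3, 38.8, 40.6]
tcp_rot: [-3.139, -0.008, 2.565]
contact_force: [-12.1, 8.6, 12.7]
grip_width: 81.0
finger_force: 7.5
```

play_rows(commands=[{"x": -0.0018, "y": -0.0011, "z": 0, "twist": -1.25}, {"x": -0.0035, "y": -0.0023, "z": 0, "twist": -2.5}, {"x": -0.0053, "y": -0.0033, "z": 0, "twist": -3.75}, {"x": -0.0072, "y": -0.0044, "z": 0, "twist": -5}, {"x": -0.009, "y": -0.0053, "z": 0, "twist": -6.25}, {"x": -0.0109, "y": -0.0063, "z": 0, "twist": -7.5}, {"x": -0.0128, "y": -0.0072, "z": 0, "twist": -8.75}, {"x": -0.0147, "y": -0.0081, "z": 0, "twist": -10}])

```text
time: 6.9
tool_pos: [531.6, 23.8, 40.5]
tcp_rot: [-3.14, -0.01, 2.739]
contact_force: [-15.3, 7.0, 13.3]
grip_width: 81.0
finger_force: 8.0
```

```bash
python3 st.py c; python3 - <<'E'
import cv2
a=cv2.imread("pics/top_c.png"); s=cv2.imread("pics/side_c.png")
a=cv2.resize(a[130:290,180:380],None,fx=2,fy=2); s=cv2.resize(s[150:310,170:370],None,fx=2,fy=2); cv2.imwrite("pics/c.png",cv2.hconcat([a,s]))
E
```

```text
6.9 [531.6  23.8  40.5] yaw 156.95 [-15.3   7.   13.3]
```

View pics/c.png

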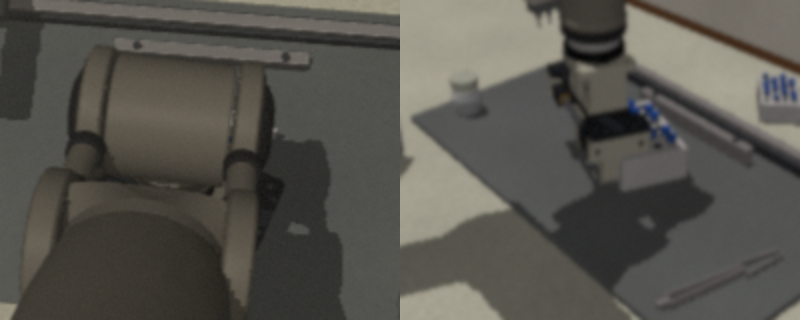

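The side view shows the long side still flat on the fingers and the caps clear. The upward force has built up to 13 N, so I'll back off to release it and measure the block uncovered.

play_rows(commands=[{"x": 0.004, "y": 0, "z": 0, "twist": 0}, {"x": 0.012, "y": 0, "z": 0, "twist": 0}, {"x": 0.025, "y": 0, "z": 0, "twist": 0}, {"x": 0.045, "y": 0, "z": -0.01, "twist": 0}, {"x": 0.07, "y": 0, "z": -0.03, "twist": 0}, {"x": 0.1, "y": 0, "z": -0.04, "twist": 0}, {"x": 0.13, "y": 0, "z": -0.04, "twist": 0}, {"x": 0.15, "y": 0, "z": -0.04, "twist": 0}])

```text
time: 7.8
tool_pos: [396.1, 81.6, 81.0]
tcp_rot: [3.141, 0.0, 2.739]
contact_force: [-0.6, -0.3, -0.1]
grip_width: 80.8
finger_force: 0.0
```

```bash
python3 st.py d; python3 - <<'E'
from h import *
c=cam("top"); b=block(c,(195,162,345,285)); print(b)
o=bot.get_obs(); print("tool",to_tool(o,b[0]),"dyaw",np.degrees(o["tcp_rot"][2])-180-b[3])
E
```

```text
7.8 [396.1  81.6  81. ] yaw 156.95 [-0.6 -0.3 -0.1]
(array([582.55743408,   1.38702393]), 87.79017639160156, 129.87319946289062, -22.86627960205078)
tool (np.float64(-201.49927593928317), np.float64(-1.3337858425683744)) dyaw -0.13520199491006224
```

View pics/top_d.png

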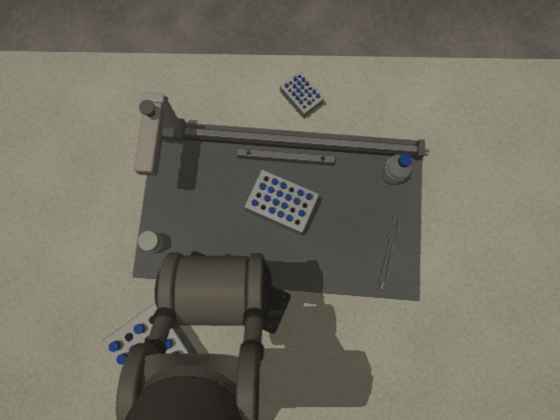

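The block is uncovered, centred near pixel (282,201), and has followed the fingers exactly: 19.3° still to turn, with the bystanders unmoved. Now I'll return to contact.

play_rows(commands=[{"x": -0.02, "y": 0, "z": 0, "twist": 0}, {"x": -0.05, "y": -0.001, "z": 0.01, "twist": 0}, {"x": -0.08, "y": -0.001, "z": 0.03, "twist": 0}, {"x": -0.105, "y": -0.001, "z": 0.039, "twist": 0}, {"x": -0.125, "y": -0.001, "z": 0.039, "twist": 0}, {"x": -0.135, "y": -0.001, "z": 0.039, "twist": 0}, {"x": -0.14, "y": -0.001, "z": 0.039, "twist": 0}, {"x": -0.143, "y": -0.001, "z": 0.039, "twist": 0}])

```text
time: 8.75
tool_pos: [529.4, 23.9, 41.7]
tcp_rot: [3.141, 0.0, 2.739]
contact_force: [0.1, -0.0, 0.7]
grip_width: 80.6
finger_force: 0.0
```

play_rows(commands=[{"x": -0.001, "y": 0, "z": 0, "twist": 0}, {"x": -0.002, "y": 0, "z": 0, "twist": 0}, {"x": -0.003, "y": 0, "z": 0, "twist": 0}, {"x": -0.004, "y": 0, "z": 0, "twist": 0}, {"x": -0.005, "y": 0, "z": 0, "twist": 0}, {"x": -0.006, "y": 0, "z": 0, "twist": 0}, {"x": -0.007, "y": 0, "z": 0, "twist": 0}, {"x": -0.007, "y": 0, "z": 0, "twist": 0}])

```text
time: 9.55
tool_pos: [531.8, 23.0, 41.6]
tcp_rot: [-3.14, -0.009, 2.74]
contact_force: [-12.3, 6.2, 11.0]
grip_width: 81.0
finger_force: 7.3
```

play_rows(commands=[{"x": -0.0018, "y": -0.0011, "z": 0, "twist": -1.25}, {"x": -0.0035, "y": -0.0023, "z": 0, "twist": -2.5}, {"x": -0.0053, "y": -0.0033, "z": 0, "twist": -3.75}, {"x": -0.0072, "y": -0.0044, "z": 0, "twist": -5}, {"x": -0.009, "y": -0.0053, "z": 0, "twist": -6.25}, {"x": -0.0109, "y": -0.0063, "z": 0, "twist": -7.5}, {"x": -0.0128, "y": -0.0072, "z": 0, "twist": -8.75}, {"x": -0.0147, "y": -0.0081, "z": 0, "twist": -10}])

```text
time: 10.35
tool_pos: [541.6, 9.2, 41.5]
tcp_rot: [-3.141, -0.01, 2.914]
contact_force: [-14.1, 3.6, 11.8]
grip_width: 80.6
finger_force: 7.7
```

play_rows(commands=[{"x": -0.0018, "y": -0.0011, "z": 0, "twist": -1.25}, {"x": -0.0035, "y": -0.0023, "z": 0, "twist": -2.5}, {"x": -0.0053, "y": -0.0033, "z": 0, "twist": -3.75}, {"x": -0.0072, "y": -0.0044, "z": 0, "twist": -5}, {"x": -0.009, "y": -0.0053, "z": 0, "twist": -6.25}, {"x": -0.0109, "y": -0.0063, "z": 0, "twist": -7.5}, {"x": -0.0128, "y": -0.0072, "z": 0, "twist": -8.75}, {"x": -0.0136, "y": -0.0076, "z": 0, "twist": -9.3}])

```text
time: 11.15
tool_pos: [553.4, -1.7, 41.4]
tcp_rot: [3.141, -0.009, 3.076]
contact_force: [-14.0, 1.3, 10.4]
grip_width: 81.0
finger_force: 7.2
```

play_rows(commands=[{"x": 0.004, "y": 0, "z": 0, "twist": 0}, {"x": 0.012, "y": 0, "z": 0, "twist": 0}, {"x": 0.025, "y": 0, "z": 0, "twist": 0}, {"x": 0.045, "y": 0, "z": -0.01, "twist": 0}, {"x": 0.07, "y": 0, "z": -0.03, "twist": 0}, {"x": 0.1, "y": 0, "z": -0.04, "twist": 0}, {"x": 0.13, "y": 0, "z": -0.04, "twist": 0}, {"x": 0.15, "y": 0, "z": -0.04, "twist": 0}])

```text
time: 11.95
tool_pos: [405.8, 7.8, 82.0]
tcp_rot: [3.142, 0.0, 3.076]
contact_force: [0.5, 0.2, -0.1]
grip_width: 80.9
finger_force: 0.0
```

```bash
cat > m.py <<'E'
from h import *
c=cam("top"); b=block(c,(195,160,345,285)); print(b)
r=rail(c) if len(__import__("sys").argv)<2 else None; print("rail",r)
o=bot.get_obs(); print(o["time"],o["tool_pos"].round(1),"tool",to_tool(o,b[0]),"dyaw",np.degrees(o["tcp_rot"][2])%360-180-b[3], "yaw to rail",np.degrees(o["tcp_rot"][2])%360-180+3.56)
a=np.radians(-3.56); f=np.array([686.45,-4.85])-7*np.array([np.cos(a),np.sin(a)]); d=b[0]-f
print("rail frame",d@[np.cos(a),np.sin(a)],d@[-np.sin(a),np.cos(a)])
E
python3 m.py
```

```text
(array([609.04815674,  -5.69528198]), 87.3862533569336, 129.69847106933594, -3.7805557250976562)
rail (array([689.34790039,  -8.29970551]), 19.967206954956055, 215.89129638671875, -3.2410202026367188)
12.0 [402.7   8.3  81.5] tool (np.float64(-206.85298812381345), np.float64(-0.5134648610686267)) dyaw 0.034139684341965904 yaw to rail -0.1864160407556903
rail frame -70.19999584238403 -5.649821579251879
```

play_rows(commands=[{"x": -0.02, "y": 0, "z": 0, "twist": 0}, {"x": -0.05, "y": 0, "z": 0.01, "twist": 0}, {"x": -0.08, "y": 0, "z": 0.03, "twist": 0}, {"x": -0.105, "y": 0, "z": 0.04, "twist": 0}, {"x": -0.125, "y": 0, "z": 0.04, "twist": 0}, {"x": -0.138, "y": 0, "z": 0.04, "twist": 0}, {"x": -0.144, "y": 0, "z": 0.04, "twist": 0}, {"x": -0.148, "y": 0, "z": 0.04, "twist": 0}])

```text
time: 12.8
tool_pos: [553.5, -2.1, 41.3]
tcp_rot: [3.142, -0.005, 3.076]
contact_force: [-16.0, -1.1, 10.7]
grip_width: 80.6
finger_force: 7.6
```

play_rows(commands=[{"x": -0.0015, "y": 0, "z": 0, "twist": 0}, {"x": -0.003, "y": 0, "z": 0, "twist": 0}, {"x": -0.0045, "y": 0, "z": 0, "twist": -0.1}, {"x": -0.006, "y": 0, "z": 0, "twist": -0.2}, {"x": -0.0075, "y": 0, "z": 0, "twist": -0.2}, {"x": -0.009, "y": 0, "z": 0, "twist": -0.2}, {"x": -0.0105, "y": 0, "z": 0, "twist": -0.2}, {"x": -0.012, "y": 0, "z": 0, "twist": -0.2}])

```text
time: 13.6
tool_pos: [562.5, -2.4, 41.4]
tcp_rot: [3.141, -0.011, 3.08]
contact_force: [-15.5, 1.2, 11.1]
grip_width: 80.8
finger_force: 7.8
```

play_rows(commands=[{"x": -0.0015, "y": 0, "z": 0, "twist": 0}, {"x": -0.003, "y": 0, "z": 0, "twist": 0}, {"x": -0.0045, "y": 0, "z": 0, "twist": 0}, {"x": -0.006, "y": 0, "z": 0, "twist": 0}, {"x": -0.0075, "y": 0, "z": 0, "twist": 0}, {"x": -0.009, "y": 0, "z": 0, "twist": 0}, {"x": -0.0105, "y": 0, "z": 0, "twist": 0}, {"x": -0.012, "y": 0, "z": 0, "twist": 0}])

```text
time: 14.4
tool_pos: [574.6, -3.1, 41.4]
tcp_rot: [3.141, -0.01, 3.08]
contact_force: [-15.0, 0.7, 10.2]
grip_width: 80.7
finger_force: 7.7
```

play_rows(commands=[{"x": -0.001, "y": 0, "z": 0, "twist": 0}, {"x": -0.002, "y": 0, "z": 0, "twist": 0}, {"x": -0.003, "y": 0, "z": 0, "twist": 0}, {"x": -0.004, "y": 0, "z": 0, "twist": 0}, {"x": -0.005, "y": 0, "z": 0, "twist": 0}, {"x": -0.006, "y": 0, "z": 0, "twist": 0}, {"x": -0.007, "y": 0, "z": 0, "twist": 0}, {"x": -0.008, "y": 0, "z": 0, "twist": 0}])

```text
time: 15.2
tool_pos: [579.1, -3.3, 41.3]
tcp_rot: [3.141, -0.018, 3.08]
contact_force: [-31.0, 0.6, 22.6]
grip_width: 80.9
finger_force: 15.6
```

The force rose to 31 N and the motion stopped where predicted, so the block is seated. Withdrawing to check.

play_rows(commands=[{"x": 0.003, "y": 0, "z": 0, "twist": 0}, {"x": 0.006, "y": 0, "z": 0, "twist": 0}, {"x": 0.012, "y": 0, "z": 0, "twist": 0}, {"x": 0.025, "y": 0, "z": 0, "twist": 0}, {"x": 0.05, "y": 0, "z": -0.01, "twist": 0}, {"x": 0.085, "y": 0, "z": -0.03, "twist": 0}, {"x": 0.12, "y": 0, "z": -0.05, "twist": 0}, {"x": 0.15, "y": 0, "z": -0.06, "twist": 0}])

```text
time: 16.0
tool_pos: [436.6, 5.2, 102.9]
tcp_rot: [-3.141, 0.002, 3.079]
contact_force: [0.8, 0.4, -0.4]
grip_width: 80.6
finger_force: 0.0
```

```bash
python3 - <<'E'
from h import *
c=cam("top"); im=c["pixels"]
b=rect(c,cv2.morphologyEx(masks(c,(195,150,345,285),95),cv2.MORPH_OPEN,np.ones((7,7))),58);print(b,bot.get_obs()["time"])
a=np.radians(-3.56); f=np.array([686.45,-4.85])-7*np.array([np.cos(a),np.sin(a)]); d=b[0]-f
print("rail frame",d@[np.cos(a),np.sin(a)],d@[-np.sin(a),np.cos(a)])
s=cam("side")["pixels"]
k=dict(fx=4,fy=4,interpolation=cv2.INTER_CUBIC)
cv2.imwrite("pics/e.png",cv2.hconcat([cv2.resize(im[130:250,235:335,::-1],None,**k),cv2.resize(s[150:270,255:355,::-1],None,**k)]))
E
```

```text
(array([610.21337891,  48.40664673]), 22.637622833251953, 27.575666427612305, -88.92864322662354) 16.05
rail frame -72.39641382486127 48.42006080447761
```

View pics/e.png

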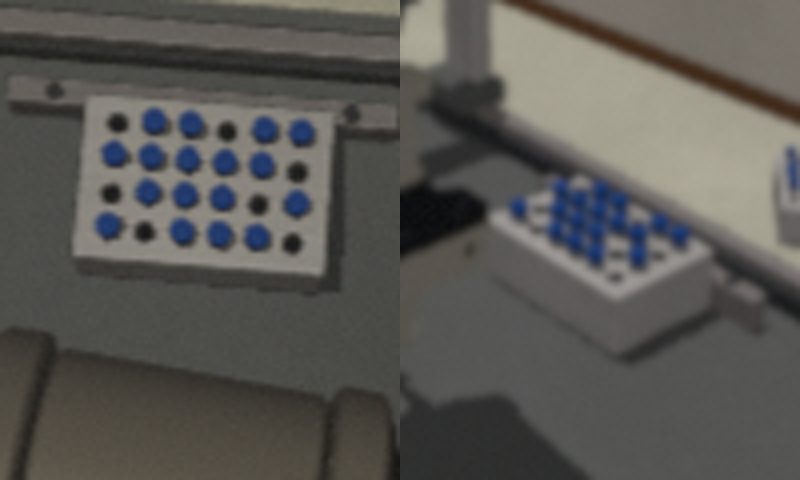

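The top crop shows the block lying along the rail, with its rear edge from about (257,154) to (319,158) px and the rail protruding at both ends. I'll check the angle and gap with numbers.

```bash
python3 - <<'E'
from h import *
c=cam("top")
for v in (100,108,115):
    m=cv2.morphologyEx(masks(c,(250,152,325,202),v),cv2.MORPH_CLOSE,np.ones((7,7)))
    m=cv2.morphologyEx(m,cv2.MORPH_OPEN,np.ones((9,9)))
    b=rect(c,m,58); a=np.radians(-3.56); f=np.array([686.45,-4.85])-7*np.array([np.cos(a),np.sin(a)]); d=b[0]-f
    print(v,b,"rail frame",d@[np.cos(a),np.sin(a)],d@[-np.sin(a),np.cos(a)])
E
```

```text
100 (array([636.61938477,  -6.69644928]), 91.39946746826172, 129.152099609375, -2.8882522583007812) rail frame -42.61980519543638 -4.937055999894609
108 (array([634.94573975,  -6.41663361]), 86.82488250732422, 128.82395935058594, -3.4381942749023438) rail frame -44.307595422310634 -4.761703176166607
115 (array([634.89941406,  -6.72706604]), 86.44310760498047, 127.40953063964844, -3.4418411254882812) rail frame -44.334555798206026 -5.074413110805887
```

```bash
python3 -c "
from plant import bot
print(bot.close_job())"
```

```text
the job is handed in; nothing more can be done
None
```

The block's long side is flat against the stop rail: measured x −44.3 mm, y −5 mm and within about 0.1° of square. The hand is withdrawn and the job was handed in at about 16 s.

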